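Present a pipe piece over its stub for tacking

ROBOT

A 6-joint arm with a two-finger parallel gripper is mounted at the origin on a cart in front of the work surface, level with it; the furniture and walls round the work are solid. World frame = base frame: x ahead of the robot, y to its left, z up, the work surface at z = 0. Lengths are in mm, angles in rad, forces in N, time in s.
With the tool pointing down it reaches from about 300 to 775 mm from the base axis. Payload 14.6 kg.
Tool frame: the origin (TCP) lies at the very end of the fingers, on their centre line; the grasp point (between the pads) lies 19 mm behind it (manip.grip_point_offset is the distance from the TCP to the grasp point, in mm); z points along the fingers, y is the line along which they close (so a half turn about z gives the same grasp; the last joint's range is limited). The gripper opens to 94 mm and grips with 3 to 60 N. Pads are 16 mm wide; open, the fingers measure 119 mm over their backs; the gripper's body (75 mm by 177 mm) begins 78 mm behind the grasp point.
Start: joints at [1.277, 0.3, 1.521, -0, 1.321, -0.067], TCP at [123.671, 535.905, 205.446] pointing down, gripper open.
Joint ranges: [-3.03, 3.03], [-0.79, 2.21], [0.23, 2.52], [-1.04, 4.18], [0, 3.07], [-2.55, 2.55]. Speed limits (rad/s): [2.22, 2.22, 2.57, 3.14, 3.14, 3.14].

INTERFACE

Orientations are given as [roll, pitch, yaw] about the fixed x, y, z axes, in that order (R = Rz(yaw) Ry(pitch) Rx(roll)).
In Python, from cell import telemetry, eyes, manip gives the robot as it stands.
- The arm moves only by the tool play_rows, never from a script. Its arguments are lists of equal length, an entry for each row: "translation": the shift along the world's x, y, z in m, a list of three; "yaw": the turn about the world's z in rad. A call has 1 to 12 rows; each row is the pose to reach, as a shift and turn from the pose commanded when the call began; what a row does not reach only later rows make up. A row lasts 1/8 s, in which the tool goes at most 62.5 mm and 10.7 degrees, less where a joint would pass 70% of its speed; a pose out of reach is approached as far as the arm can. A call with a gripper value outside its range is refused whole. "hand" is the opening, from 0 (shut) to 1 (fully open), set as the call begins (left out, the last holds). The fingers move at their own pace and stop on an object; "force" is the grip in N (left out, the last holds). Time passes only in rows, so rows that repeat a pose let the fingers close. It gives the time, the measured TCP pose, the force, the opening and the grip force at its end, in the units of the state.
- telemetry.read_state(): the state, without advancing time (a new reading comes with each control period).
- eyes.camera(name): name is "side" or "top" or "wrist"; returns a dict with "pixels" (384x512x3 uint8, red, green, blue), "fx", "fy", "cx", "cy" (pixels), "cam_to_world" (4x4, takes a point from camera to world coordinates); the wrist camera has in their place "T_tool_cam" (4x4, takes a point from camera to tool coordinates, whose origin is the TCP and whose axes are the flange's). Camera axes: x right, y up, looking along -z (the intrinsics and any distortion apply to the point x, -y, -z); pixel columns grow to the right and rows downward; lengths in mm; the calibration is good to about 2 mm. A picture is of the moment at which its call begins: read the wrist's pose just before it. There is no depth.
- manip.sign_off(): hands the job in; it is judged then, once.
The state is a dict: "clock": time; "joints": joint angles; "qd": joint speeds; "effort": joint torques, N m; "eef_pos": TCP position; "eef_rot": TCP orientation; "wrist_force": force on the tool from outside, world axes, zero at the start; "moment": the same for the moment, N m; "finger_gap": finger opening in mm; "finger_force": force on a finger pad.
Only numpy, scipy, OpenCV 4.12 (cv2) and the standard library are available. Lean on these libraries where they do the work, as an engineer would, in place of code of your own. Each camera call takes 0.05 s, during which the arm holds its last target. There are 200 camera calls.

TASK

The pipe stub standing on the round bolted flange is to get a second piece of the same pipe tacked on. Take the grey plastic end plug off the stub's mouth and put it away in the open top drawer of the blue parts cabinet; then lift the loose pipe piece over the weldment with the two rings and bring it above the stub, upright and in line with it, leaving a gap of about 10 mm, without ever letting the two pipes touch. Finish while holding it still there in the gripper (do not set it down or let go), and leave the other things on the bench where they are.

Things in the scene. Friction and masses are not known exactly. Their poses are not given: they have to be found in the camera images.
- flange: the pipe stub to be welded to: a fixed round steel flange, 100 mm across and 12 mm thick, lying on the bench with four small bolt heads, and a rusty brown pipe stub, 48 mm outside diameter, standing upright on its centre and reaching to 87 mm above the bench. Origin at the centre of the flange's underside, z up. The place varies
- stub_mouth (a point): centre of the stub's open upper end, 87 mm above the bench; z up. The loose pipe piece's lower end belongs about 10 mm above this point
- dust_plug: loose grey plastic pipe end plug, 54 mm tall: a round ribbed grip, 42 mm in diameter and 34 mm tall, above a 58 mm wide, 8 mm thick collar that rests on the stub's mouth, and below it a 28 mm wide spigot hanging loosely 12 mm into the bore. Origin at the centre of the spigot's lower end, z up along its axis; the grip spans 20 to 54 mm above the origin. About 0.08 kg, varying
- parts_cabinet_drawer_4 (a joint): how far the open top drawer of the blue cabinet is pulled out, in m: 0 shut, 0.11 fully out; it starts at 0.1 to 0.11 and slides easily. The cabinet is 236 mm tall, 300 mm wide along world x, and its drawers pull out toward world -y (the robot's right). The open drawer is the one in the top row on the side nearer the robot
- drawer_in (a point): point on that open drawer's inner floor, 54 mm behind its front panel (world -y side) and midway between its side walls, 164 mm above the bench. Inside it is 133 mm wide (world x); side walls rise 48 mm, the front panel 67 mm above this floor; the cabinet's face is about 50 mm away toward world +y and 72 mm high above it. Site x points into the cabinet (world +y), z up
- pipe_piece: loose rusty brown pipe piece, 48 mm outside diameter, 75 mm tall, about 4 mm wall, open at both ends, standing upright on the bench on the robot's side of the ring weldment (a fixed similar pipe far off on the bench is not meant); a fixed bench vice stands right of it, beyond about y = -0.15. Origin at the centre of its lower end, z along its axis, up. About 0.13 kg, varying
- gas_nozzle: copper gas nozzle, 25 mm in diameter and 68 mm tall, standing loose beside the pipe piece, sometimes left and sometimes right of it; to be left alone. Origin at the centre of its underside
- ring_job: loose unfinished weldment, rusty: a box bar 240 mm long, 30 mm wide, 30 mm high lying along its own y axis (roughly along world y), with two rings standing on it, up to 98 mm above the bench. It lies between the pipe piece and the stub; to be left alone. Origin at the centre of the bar's underside
- chisel: loose dark cold chisel, 179 mm long along its own y, 21 mm wide, 16 mm thick, lying on the bench right of the flange; to be left alone. Origin at the centre of its underside
There are look-alikes about, which are no part of the job. Several things have the shape of the dust_plug; the one meant has the colours described above.

How it is judged:
By the outcome, as a careful person would: the job done as asked, in the order asked, and still so for the second after the job is handed in, while the arm keeps its last pose, push and grip.
It also fails if it takes over 64 s, if anything falls off the work surface, if the arm or the gripper's body presses on something with over 40 N, if the wrist force passes 120 N, or if a joint passes its speed limit or range.

## Working session

There is one attempt and no reset: what is moved stays moved. The work goes in short steps, Python scripts to look and compute and a tool call to move; the robot and the scene stay as the last step left them, time stands still between calls to the robot, and variables do not carry over. Pictures are saved under pics/ and viewed, at most 10 in all, crops included, and the job is handed in when it is done.

Besides the shell and the picture viewer there is one more tool, called after "Call:" as name(argument=value, ...) on one line, values as JSON. play_rows: Moves the arm, as the interface text tells. Its arguments: {"type":"object","properties":{"translation":{"type":"array","items":{"type":"array","items":{"type":"number"}}},"yaw":{"type":"array","items":{"type":"number"}},"hand":{"type":"number"},"force":{"type":"number"}},"required":["translation","yaw"]}

```bash
mkdir -p pics; ls; cat > h.py <<'E'
import numpy as np, cv2
from cell import telemetry, eyes, manip
from scipy.spatial.transform import Rotation as R
def shot(n, fn=None):
    s=telemetry.read_state(); c=eyes.camera(n)
    if 'cam_to_world' in c: T=np.array(c['cam_to_world'])
    else:
        W=np.eye(4); W[:3,:3]=R.from_euler('xyz',s['eef_rot']).as_matrix(); W[:3,3]=s['eef_pos']; T=W@np.array(c['T_tool_cam'])
    c['T']=T
    if fn: cv2.imwrite('pics/'+fn,cv2.cvtColor(np.asarray(c['pixels']),cv2.COLOR_RGB2BGR))
    return c
def ray(c,u,v):
    d=c['T'][:3,:3]@np.array([(u-c['cx'])/c['fx'],-(v-c['cy'])/c['fy'],-1]); return c['T'][:3,3],d
def onz(c,u,v,z):
    o,d=ray(c,u,v); return o+d*(z-o[2])/d[2]
def proj(c,p):
    q=np.linalg.inv(c['T'])@np.append(p,1); return c['cx']+c['fx']*q[0]/-q[2], c['cy']-c['fy']*q[1]/-q[2]
E
python3 - <<'E'
from h import *
import numpy as np
a=shot('top');b=shot('side')
for c in(a,b): print({k:v for k,v in c.items() if k not in('pixels','T')})
im=np.vstack([a['pixels'],b['pixels']]);im=cv2.cvtColor(im,cv2.COLOR_RGB2BGR)
cv2.imwrite('pics/top0.png',im[:384]);cv2.imwrite('pics/side0.png',im[384:])
print(telemetry.read_state())
E
```

```text
pics
{'fx': 419.25353154762934, 'fy': 419.25353154762934, 'cx': 256.0795092530333, 'cy': 189.62460610600505, 'cam_to_world': array([[ 2.03580032e-02,  9.89834073e-01, -1.40762420e-01,
         4.10325015e+02],
       [-9.99749760e-01,  1.88486740e-02, -1.20475978e-02,
         7.65191003e+01],
       [-9.27193781e-03,  1.40972461e-01,  9.89970099e-01,
         1.25889816e+03],
       [ 0.00000000e+00,  0.00000000e+00,  0.00000000e+00,
         1.00000000e+00]])}
{'fx': 365.4471017900023, 'fy': 365.4471017900023, 'cx': 254.44743449172856, 'cy': 188.20509017831793, 'cam_to_world': array([[ 7.04345417e-01,  4.47390970e-01, -5.51125080e-01,
         8.60426747e+01],
       [-7.09794033e-01,  4.33503450e-01, -5.55218146e-01,
        -4.09470708e+02],
       [-9.48496131e-03,  7.82250649e-01,  6.22891609e-01,
         6.77472982e+02],
       [ 0.00000000e+00,  0.00000000e+00,  0.00000000e+00,
         1.00000000e+00]])}
{'clock': 0.1, 'joints': array([ 1.27741179e+00,  3.00395227e-01,  1.52150129e+00, -4.34227836e-08,
        1.32071038e+00, -6.65880740e-02]), 'qd': array([ 0.00218524, -0.00031651, -0.00117194, -0.00057133,  0.00119861,
        0.00091796]), 'effort': array([ 9.89035543e-04, -5.32646155e+01, -3.53284585e+01,  7.08652614e-02,
        2.35047791e-02, -2.40534393e-05]), 'eef_pos': array([123.60092027, 535.69446548, 204.96170596]), 'eef_rot': array([-3.14058066e+00, -6.74443394e-05,  2.91479617e+00]), 'wrist_force': array([ 0.01708874,  0.58719269, -0.46532966]), 'moment': array([ 0.002562  , -0.01389672,  0.02102764]), 'finger_force': 0.0, 'finger_gap': 93.8194069962887}
```

View pics/top0.png

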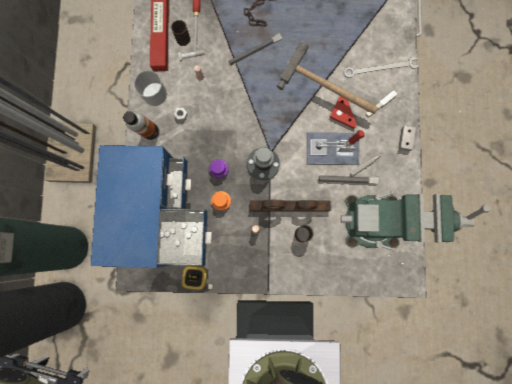

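View pics/side0.png

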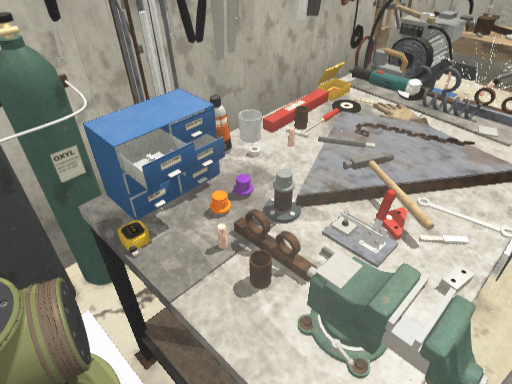

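The top view shows the plugged stub at (264,157), the pipe piece at (304,233), the nozzle at (255,229), the bar along row 208 from column 250 to 330, and the open drawer at (182,237) with its front at column 207. In the side view, the plug top is at (284,173), the pipe top at (261,255) and the nozzle at (222,236).

```bash
python3 - <<'E'
from h import *
a=shot('top');b=shot('side')
A=cv2.cvtColor(np.asarray(a['pixels']),cv2.COLOR_RGB2BGR);B=cv2.cvtColor(np.asarray(b['pixels']),cv2.COLOR_RGB2BGR)
up=lambda I,x0,y0,x1,y1,k:cv2.resize(I[y0:y1,x0:x1],None,fx=k,fy=k,interpolation=cv2.INTER_CUBIC)
c1=up(A,150,130,350,280,4)
cv2.imwrite('pics/c1.png',c1)
c2=up(B,110,100,310,300,3); cv2.imwrite('pics/c2.png',c2)
for n,uv,z in [('plug',(264,156),129),('pipe',(304,233),75),('nozzle',(255,228),68),('drwcorner',(207,212),231),('drw2',(207,264),231),('ringL',(250,208),30),('ringR',(330,208),30)]:
    print(n,onz(a,*uv,z).round(0))
for n,uv,z in [('plug',(284,172),129),('pipe',(261,254),75),('nozzle',(222,225),68)]: print(n,onz(b,*uv,z).round(0))
E
```

```text
plug [665.  70. 129.]
pipe [458. -46.  75.]
nozzle [470.  92.  68.]
drwcorner [499. 209. 231.]
drw2 [373. 204. 231.]
ringL [530. 108.  30.]
ringR [ 535. -127.   30.]
plug [671.  72. 129.]
pipe [467. -43.  75.]
nozzle [472.  90.  68.]
```

View pics/c1.png

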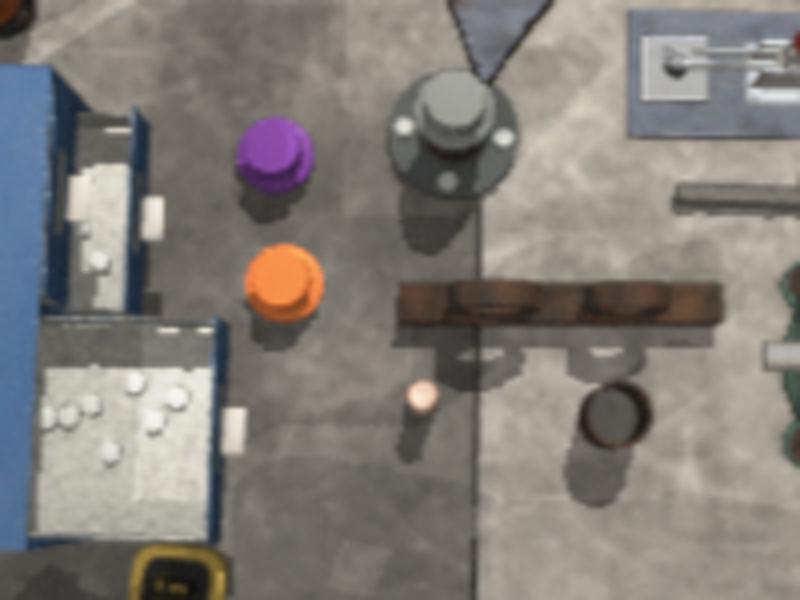

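View pics/c2.png

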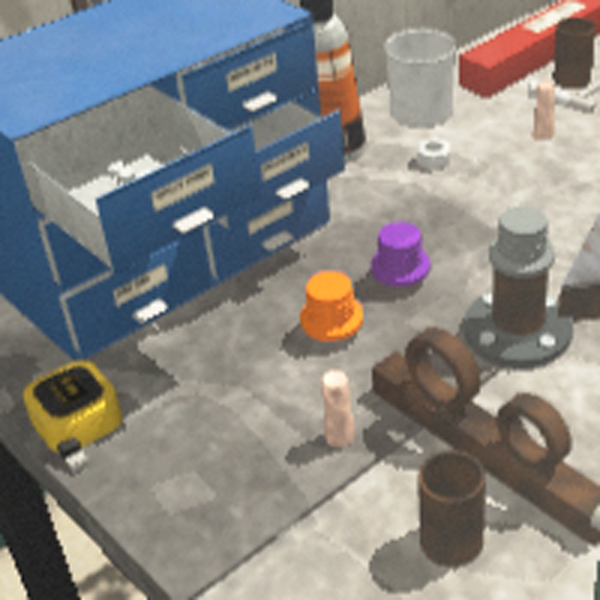

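Call:
play_rows(translation=[[0,0,0.06],[0,0,0.1],[0.54,-0.464,0.1],[0.54,-0.464,0.1],[0.54,-0.464,0.1],[0.54,-0.464,0.1],[0.54,-0.464,0.1],[0.54,-0.464,0.1],[0.54,-0.464,0.1],[0.54,-0.464,0.1],[0.54,-0.464,0.1],[0.54,-0.464,0.1]], yaw=[0,0,-1.344,-1.344,-1.344,-1.344,-1.344,-1.344,-1.344,-1.344,-1.344,-1.344], hand=1, force=20)

```text
clock: 1.7
eef_pos: [599.0, 126.9, 305.3]
eef_rot: [-3.142, -0.0, 1.571]
wrist_force: [0.5, 0.7, 0.1]
finger_gap: 94.0
finger_force: 0.0
```

Call:
play_rows(translation=[[0.058,-0.05,-0.02],[0.058,-0.05,-0.02],[0.058,-0.05,-0.02],[0.058,-0.05,-0.02]], yaw=[0,0,0,0])

```text
clock: 2.2
eef_pos: [655.1, 79.9, 286.4]
eef_rot: [3.141, -0.0, 1.572]
wrist_force: [0.6, -0.1, 0.3]
finger_gap: 94.0
finger_force: 0.0
```

```bash
python3 - <<'E'
from h import *
w=shot('wrist','w1.png')
s=telemetry.read_state();print(s['eef_pos'],s['eef_rot'],w['T'].round(2),w['fx'],w['cx'],w['cy'])
print(proj(w,[668,71,129]), proj(w,[668,71,95]), proj(w,[668,71,12]))
E
```

```text
[655.07414907  79.93149179 286.605992  ] [ 3.14022991e+00 -2.37039019e-04  1.57234047e+00] [[ 1.0000e+00  0.0000e+00 -0.0000e+00  6.5485e+02]
 [-0.0000e+00  9.6000e-01  2.7000e-01  1.5934e+02]
 [ 0.0000e+00 -2.7000e-01  9.6000e-01  4.6637e+02]
 [ 0.0000e+00  0.0000e+00  0.0000e+00  1.0000e+00]] 282.48207073645597 257.2770289705983 196.5286107625902
(np.float64(267.46062881697804), np.float64(191.10934936962707)) (np.float64(266.5393084799875), np.float64(184.73091369493696)) (np.float64(264.8391719334535), np.float64(172.96061929800726))
```

View pics/w1.png

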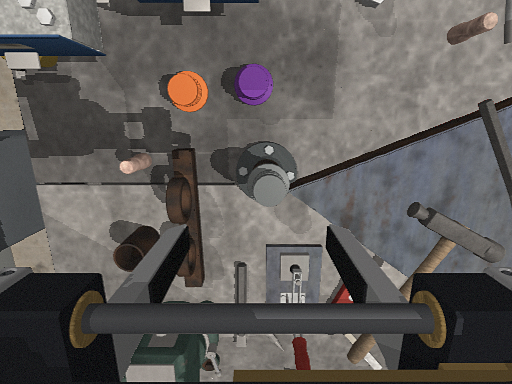

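The wrist view shows the plug top at (270,188), the flange disc at (267,168) and the pipe piece at about (135,249).

```bash
python3 - <<'E'
from h import *
w=shot('wrist')
I=cv2.cvtColor(np.asarray(w['pixels']),cv2.COLOR_RGB2BGR)
g=cv2.cvtColor(I,cv2.COLOR_BGR2GRAY)
big=cv2.resize(g[130:220,220:320],None,fx=4,fy=4,interpolation=cv2.INTER_CUBIC)
for nm,r0,r1,z in (('top',64,80,129),('flange',110,140,12)):
    h=cv2.HoughCircles(big,cv2.HOUGH_GRADIENT,1,20,param1=100,param2=15,minRadius=r0,maxRadius=r1)
    for x,y,r in (h[0][:3] if h is not None else []): print(nm,x/4+220,y/4+130,r/4,onz(w,x/4+220-.4,y/4+130-.4,z))
print(onz(w,270,188,129))
E
```

```text
top 269.375 191.625 16.275 [669.90865636  70.87473806 129.        ]
flange 265.375 172.375 31.55 [668.2833748   72.67151733  12.        ]
[671.12677327  74.97818183 129.        ]
```

Call:
play_rows(translation=[[0.014,-0.008,-0.05],[0.014,-0.008,-0.1],[0.014,-0.008,-0.14],[0.014,-0.008,-0.165],[0.014,-0.008,-0.185],[0.014,-0.008,-0.185],[0.014,-0.008,-0.185]], yaw=[0,0,0,0,0,0,0], hand=1)

```text
clock: 3.18
eef_pos: [670.2, 70.8, 101.9]
eef_rot: [3.14, -0.0, 1.571]
wrist_force: [0.5, -0.1, 0.5]
finger_gap: 93.8
finger_force: 0.0
```

Call:
play_rows(translation=[[0,0,0],[0,0,0],[0,0,0],[0,0,0],[0,0,0],[0,0,0]], yaw=[0,0,0,0,0,0], hand=0.3, force=15)

```text
clock: 3.92
eef_pos: [669.7, 70.6, 100.5]
eef_rot: [3.142, 0.0, 1.571]
wrist_force: [0.5, 0.4, 0.3]
finger_gap: 41.7
finger_force: 15.0
```

Call:
play_rows(translation=[[0,0,0.02],[0,0,0.06],[0,0,0.12],[0,0,0.17],[0,0,0.2],[-0.234,0.16,0.22],[-0.234,0.16,0.22],[-0.234,0.16,0.22],[-0.234,0.16,0.22],[-0.234,0.16,0.22],[-0.234,0.16,0.22],[-0.234,0.16,0.22]], yaw=[0,0,0,0,0,0,0,0,0,0,0,0])

```text
clock: 5.42
eef_pos: [436.0, 230.3, 321.3]
eef_rot: [3.141, -0.0, 1.571]
wrist_force: [-0.1, 1.0, -0.3]
finger_gap: 42.0
finger_force: 15.0
```

```bash
python3 - <<'E'
from h import *
w=shot('wrist','w2.png')
s=telemetry.read_state();print(s['eef_pos'],s['finger_gap'])
for p in ([436,266,164],[370,212,231],[502,212,231]):print(proj(w,p))
E
```

```text
[436.20710277 230.12834565 320.86230739] 41.377079837437165
(np.float64(256.9322782895124), np.float64(154.98651238275758))
(np.float64(192.04626849602184), np.float64(217.08838700502685))
(np.float64(322.12714721715975), np.float64(216.75545911752917))
```

View pics/w2.png

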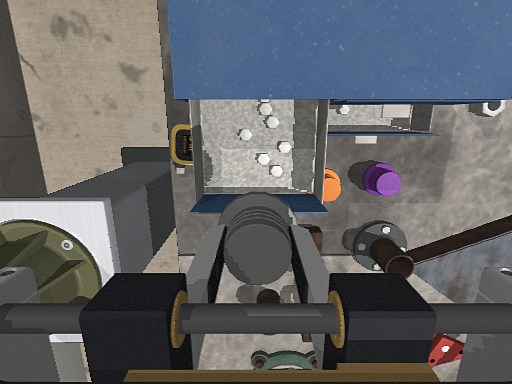

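```bash
python3 - <<'E'
from h import *
w=shot('wrist')
for u,v,z in ((259,211,231),(259,193,164),(259,99,236),(204,150,164),(317,150,164),(192,205,231),(327,205,231)):print(onz(w,u,v,z).round(1))
E
```

```text
[438.1 218.2 231. ]
[438.5 219.  164. ]
[438.1 324.8 236. ]
[373.5 271.9 164. ]
[507.3 271.5 164. ]
[371.  224.8 231. ]
[506.2 224.4 231. ]
```

Call:
play_rows(translation=[[0.004,0.04,0],[0.004,0.04,-0.02],[0.004,0.04,-0.06],[0.004,0.04,-0.09],[0.004,0.04,-0.108],[0.004,0.04,-0.115],[0.004,0.04,-0.12],[0.004,0.04,-0.123],[0.004,0.04,-0.125]], yaw=[0,0,0,0,0,0,0,0,0])

```text
clock: 6.65
eef_pos: [439.9, 270.6, 195.7]
eef_rot: [3.141, -0.0, 1.571]
wrist_force: [-0.2, 0.0, -1.2]
finger_gap: 41.7
finger_force: 15.0
```

Call:
play_rows(translation=[[0,0,-0.001],[0,0,-0.002],[0,0,-0.003],[0,0,-0.003]], yaw=[0,0,0,0])

```text
clock: 7.15
eef_pos: [439.7, 270.6, 192.4]
eef_rot: [-3.142, 0.0, 1.571]
wrist_force: [-0.7, 0.8, -0.8]
finger_gap: 42.0
finger_force: 15.0
```

Call:
play_rows(translation=[[0,0,-0.001],[0,0,-0.002],[0,0,-0.002]], yaw=[0,0,0])

```text
clock: 7.52
eef_pos: [439.7, 270.5, 190.3]
eef_rot: [-3.141, 0.0, 1.571]
wrist_force: [0.9, 0.5, -1.4]
finger_gap: 41.7
finger_force: 15.0
```

Call:
play_rows(translation=[[0,0,0],[0,0,0],[0,0,0],[0,0,0.02],[0,0,0.06],[0,0,0.1],[0,0,0.13],[0,0,0.14]], yaw=[0,0,0,0,0,0,0,0], hand=0.7)

```text
clock: 8.52
eef_pos: [440.0, 270.7, 331.9]
eef_rot: [3.139, -0.001, 1.571]
wrist_force: [1.1, 0.8, -1.0]
finger_gap: 66.1
finger_force: 0.0
```

```bash
python3 - <<'E'
from h import *
w=shot('wrist','w3.png');print(telemetry.read_state()['eef_pos'])
E
```

```text
[439.97976296 270.70368216 331.98355597]
```

View pics/w3.png

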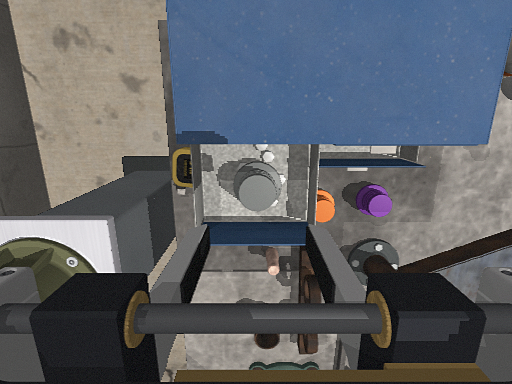

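The picture shows the plug upright in the drawer at (258,190). Next is the pipe.

Call:
play_rows(translation=[[0.02,-0.315,0],[0.02,-0.315,0],[0.02,-0.315,0],[0.02,-0.315,0],[0.02,-0.315,0],[0.02,-0.315,-0.08],[0.02,-0.315,-0.08],[0.02,-0.315,-0.08],[0.02,-0.315,-0.08]], yaw=[0,0,0,0,0,0,0,0,0], hand=0.7)

```text
clock: 9.7
eef_pos: [460.0, -44.3, 251.0]
eef_rot: [3.141, 0.0, 1.571]
wrist_force: [0.3, -0.2, 0.4]
finger_gap: 65.9
finger_force: 0.0
```

```bash
python3 - <<'E'
from h import *
w=shot('wrist','w4.png');print(telemetry.read_state()['eef_pos'])
a=shot('top');b=shot('side')
print(proj(w,[462,-45,75]),proj(w,[462,-45,0]))
k=lambda c,x,y,X,Y,s:cv2.resize(cv2.cvtColor(np.asarray(c['pixels']),cv2.COLOR_RGB2BGR)[y:Y,x:X],(400,300),interpolation=cv2.INTER_CUBIC)
# 800x600 mosaic: wrist pipe, side stub (80x60), top stub (80x60), side
m=np.vstack([np.hstack([k(w,180,110,340,230,0),k(b,244,170,324,230,0)]),np.hstack([k(a,224,125,304,185,0),k(w,256,60,512,252,0)])])
cv2.imwrite('pics/m1.png',m)
E
```

```text
[460.03837669 -44.26836765 251.21929132]
(np.float64(258.6031356677504), np.float64(181.31842601879433)) (np.float64(258.3058430727017), np.float64(170.62795787472533))
```

View pics/m1.png

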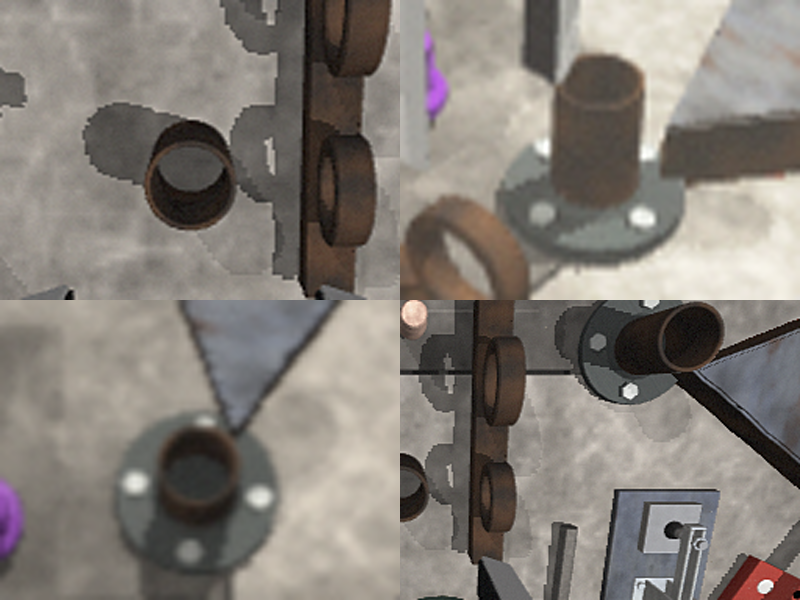

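```bash
python3 - <<'E'
from h import *
w=shot('wrist');a=shot('top');b=shot('side')
print('pipe',onz(w,256,183.3,75).round(1))
print('stub w',onz(w,442,84.8,87).round(1),'top',onz(a,263.5,159.3,87).round(1),'side',onz(b,284,185.7,87).round(1))
E
```

```text
pipe [458.8 -47.7  75. ]
stub w [671.2  69.8  87. ] top [664.7  71.4  87. ] side [669.7  68.8  87. ]
```

Call:
play_rows(translation=[[-0.001,-0.003,-0.05],[-0.001,-0.003,-0.1],[-0.001,-0.003,-0.15],[-0.001,-0.003,-0.185],[-0.001,-0.003,-0.205],[-0.001,-0.003,-0.215],[-0.001,-0.003,-0.215],[-0.001,-0.003,-0.215]], yaw=[0,0,0,0,0,0,0,0], hand=0.7)

```text
clock: 11.0
eef_pos: [459.3, -47.5, 36.3]
eef_rot: [3.14, 0.0, 1.571]
wrist_force: [-0.2, -0.6, -0.8]
finger_gap: 65.6
finger_force: 0.0
```

Call:
play_rows(translation=[[0,0,0],[0,0,0],[0,0,0],[0,0,0],[0,0,0],[0,0,0]], yaw=[0,0,0,0,0,0], hand=0.35, force=25)

```text
clock: 11.75
eef_pos: [458.9, -47.4, 35.8]
eef_rot: [3.141, 0.0, 1.571]
wrist_force: [-1.3, -0.0, 5.8]
finger_gap: 47.8
finger_force: 25.0
```

Call:
play_rows(translation=[[0,0,0.02],[0,0,0.06],[0,0,0.11],[0,0,0.15],[0,0,0.16],[0.05,0.028,0.16],[0.1,0.056,0.16],[0.15,0.084,0.16],[0.19,0.107,0.16],[0.21,0.118,0.15],[0.21,0.118,0.13],[0.21,0.118,0.13]], yaw=[0,0,0,0,0,0,0,0,0,0,0,0])

```text
clock: 13.25
eef_pos: [667.5, 70.6, 161.6]
eef_rot: [-3.136, 0.0, 1.571]
wrist_force: [-0.2, 0.1, -1.0]
finger_gap: 47.3
finger_force: 25.0
```

```bash
python3 - <<'E'
from h import *
s=telemetry.read_state();print(s['eef_pos'],s['eef_rot'],s['finger_gap'])
a=shot('top');b=shot('side')
k=lambda c,x,y,X,Y,W,H:cv2.resize(cv2.cvtColor(np.asarray(c['pixels']),cv2.COLOR_RGB2BGR)[y:Y,x:X],(W,H),interpolation=cv2.INTER_CUBIC)
cv2.imwrite('pics/m2.png',np.hstack([k(b,234,110,334,230,500,600),k(a,234,115,294,235,300,600)]))
E
```

```text
[667.52977194  70.57121794 161.58803835] [-3.13566415e+00  3.38836518e-04  1.57093241e+00] 47.319136027123605
```

View pics/m2.png

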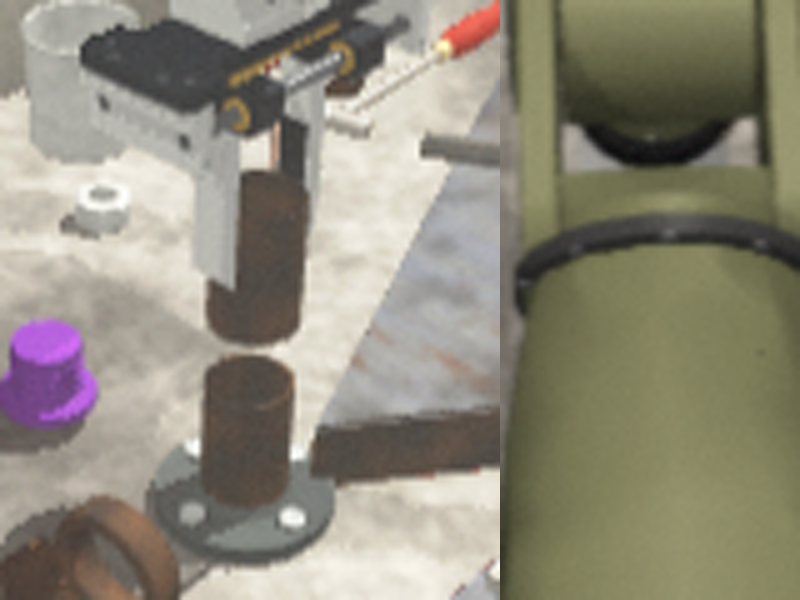

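The side view shows the pipe upright above the stub with a clear gap. The pipe's lower end spans crop columns 207–301 and the stub mouth 203–293. I'll measure this lateral difference numerically.

```bash
python3 - <<'E'
from h import *
s=telemetry.read_state();print(s['eef_pos'],s['eef_rot'][0],s['qd'].round(4))
b=shot('side')
P=np.asarray(b['pixels']).astype(float); g=cv2.GaussianBlur(P.mean(2),(3,3),0)
def edges(v):
    r=g[v]; u=np.arange(268,304); d=np.gradient(r)[268:304]
    def sub(k): 
        w=np.abs(d[k-1:k+2]); return u[k-1:k+2]@w/w.sum()
    L=1+np.argmin(d[1:14]); Rr=20+np.argmax(d[20:-1])
    return sub(L),sub(Rr)
for v in (165,167,169,171,173,187,189,191,193,195,197,199,201): e=edges(v); print(v,np.round(e,2),round(sum(e)/2,2))
p=s['eef_pos']
for z in (126,140,160): print('pipe',z,np.round(proj(b,[p[0],p[1],z]),2))
for z in (30,60,87): print('stub669,70.5',z,np.round(proj(b,[669,70.5,z]),2))
E
```

```text
[668.46481411  70.4389835  164.89828243] -3.140427748837896 [-0.0022 -0.0221 -0.0136 -0.0002  0.0032  0.0002]
165 [274.93 294.17] 284.55
167 [274.97 294.11] 284.54
169 [274.98 294.07] 284.52
171 [274.97 293.98] 284.48
173 [275.01 293.87] 284.44
187 [274.12 292.13] 283.13
189 [274.1  292.18] 283.14
191 [273.96 292.1 ] 283.03
193 [273.97 292.03] 283.0
195 [273.96 291.95] 282.95
197 [273.91 291.86] 282.89
199 [273.88 291.25] 282.56
201 [273.91 291.18] 282.54
pipe 126 [283.82 173.59]
pipe 140 [284.04 169.12]
pipe 160 [284.37 162.57]
stub669,70.5 30 [282.5  202.07]
stub669,70.5 60 [282.93 193.52]
stub669,70.5 87 [283.33 185.54]
```

```bash
python3 - <<'E'
from h import *
s=telemetry.read_state();p=s['eef_pos'];print(p)
b=shot('side'); g=np.asarray(b['pixels']).astype(float).mean(2)
A=np.linspace(0,2*np.pi,721)
def ring(x,y,z): return np.array([proj(b,[x+24*np.cos(t),y+24*np.sin(t),z]) for t in A])
zl=p[2]-35.9
lo=ring(p[0],p[1],zl); st=ring(669,70.5,87); fl=np.array([proj(b,[669+50*np.cos(t),70.5+50*np.sin(t),0]) for t in A])
for u in range(279,289,2):
    c=g[:,u]; 
    mid=174+np.argmax(c[174:184]); hi=c[mid]
    th=(hi+min(c[mid-6:mid].min(),c[mid:mid+6].min()))/2
    a=mid
    while c[a]>th:a-=1
    e1=a+(th-c[a])/(c[a+1]-c[a])
    a=mid
    while c[a]>th:a+=1
    e2=a-(th-c[a])/(c[a-1]-c[a])
    f=lambda r,fn: fn(r[np.abs(r[:,0]-u)<0.6][:,1])
    print(u,'pipe low edge',round(e1,2),'pred',round(f(lo,np.max),2),'| stub far edge',round(e2,2),'pred',round(f(st,np.min),2))
# flange bottom edge
for u in range(274,292,4): print(u,g[218:234,u].round(0), 'pred flange bottom',round(fl[np.abs(fl[:,0]-u)<1][:,1].max(),2))
E
```

```text
[668.72015545  70.4277092  165.69714257]
279 pipe low edge 176.86 pred 177.25 | stub far edge 180.97 pred 180.37
281 pipe low edge 177.29 pred 177.77 | stub far edge 180.41 pred 180.04
283 pipe low edge 177.88 pred 178.0 | stub far edge 180.37 pred 179.98
285 pipe low edge 178.06 pred 178.02 | stub far edge 180.44 pred 180.06
287 pipe low edge 177.9 pred 177.9 | stub far edge 180.64 pred 180.42
274 [ 93.  88.  85.  96. 129. 150.  99. 139. 202. 203. 203. 204. 200. 210.
 217. 225.] pred flange bottom 221.68
278 [130. 113.  84.  83. 110. 175. 217. 214. 212. 211. 205. 203. 200. 194.
 192. 187.] pred flange bottom 222.61
282 [132. 125.  91.  87.  98. 167. 220. 216. 218. 220. 222. 214. 193. 130.
  99.  99.] pred flange bottom 222.93
286 [135. 119.  87.  87. 101. 160. 219. 227. 229. 227. 226. 224. 206. 123.
 103. 107.] pred flange bottom 222.85
290 [130. 108.  85. 106. 165. 216. 226. 223. 221. 220. 216. 217. 220. 211.
 168. 117.] pred flange bottom 222.23
```

Call:
play_rows(translation=[[-0.001,0,-0.005],[-0.001,0,-0.011],[-0.001,0,-0.017],[-0.001,0,-0.022],[-0.001,0,-0.026],[-0.001,0,-0.029],[-0.001,0,-0.031],[-0.001,0,-0.032],[-0.001,0,-0.033],[-0.001,0,-0.033],[-0.001,0,-0.033],[-0.001,0,-0.033]], yaw=[0,0,0,0,0,0,0,0,0,0,0,0])

```text
clock: 14.95
eef_pos: [667.7, 70.6, 132.5]
eef_rot: [3.142, -0.0, 1.571]
wrist_force: [1.2, 0.7, -1.6]
finger_gap: 47.5
finger_force: 25.0
```

Call:
play_rows(translation=[[0,0,0],[0,0,0],[0,0,0],[0,0,0]], yaw=[0,0,0,0])

```text
clock: 15.45
eef_pos: [667.7, 70.6, 132.4]
eef_rot: [-3.142, 0.0, 1.571]
wrist_force: [-0.2, 0.8, -1.8]
finger_gap: 47.7
finger_force: 25.0
```

```bash
python3 - <<'E'
from h import *
s=telemetry.read_state();print(s['eef_pos'],s['eef_rot'],s['finger_gap'],s['wrist_force'],s['qd'].round(3))
b=shot('side')
k=lambda c,x,y,X,Y,W,H:cv2.resize(cv2.cvtColor(np.asarray(c['pixels']),cv2.COLOR_RGB2BGR)[y:Y,x:X],(W,H),interpolation=cv2.INTER_CUBIC)
cv2.imwrite('pics/m3.png',np.hstack([k(b,244,130,324,230,400,500),k(b,100,90,260,290,400,500)]))
E
```

```text
[667.71803008  70.56077526 132.4429648 ] [-3.14158076e+00  2.85683084e-06  1.57078374e+00] 47.71117191441503 [-0.16503431  0.81010664 -1.77169018] [ 0.001 -0.003 -0.     0.001 -0.    -0.   ]
```

View pics/m3.png

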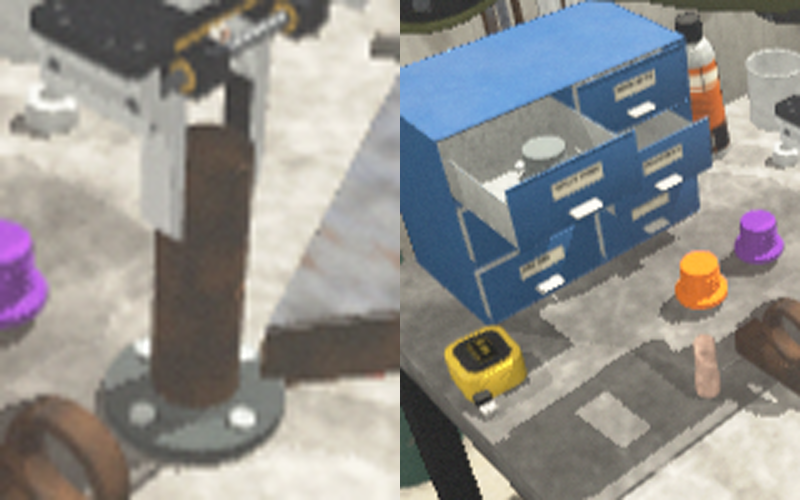

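```bash
python3 -c "
from cell import manip
print(manip.sign_off())"
```

```text
the job is handed in; nothing more can be done
None
```

I put the grey plug upright in the open top drawer and am holding the loose pipe upright in the gripper above the stub. By TCP height the gap is about 10 mm; the last picture couldn't show it. Alignment with the stub is good to roughly 2–3 mm by camera, and the job is handed in at about 15.5 s.

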